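# Make the bench press ready: lay and platen opening

## Robot

A 6-joint arm with a two-finger parallel gripper is mounted at the origin on the work surface. World frame = base frame: x ahead of the robot, y to its left, z up, the work surface at z = 0. Lengths are in mm, angles in degrees, forces in N, time in s.
With the tool pointing down it reaches from about 275 to 1000 mm from the base axis. Payload 8.4 kg.
Tool frame: the origin (TCP) lies between the finger pads, 19 mm behind the fingertips; this is the grasp point; z points along the fingers, y is the line along which they close (so a half turn about z gives the same grasp; the last joint's range is limited). The gripper opens to 85 mm and grips with 20 to 120 N. Pads are 22 mm wide; open, the fingers measure 114 mm over their backs; the gripper's body (76 mm by 85 mm) begins 54 mm behind the grasp point. The pads swing forward as they close: fully open they stand 13 mm farther back than shut.
Start: joints at [67.357, 20.225, 93.587, -0, 66.188, -0.138], TCP at [239.234, 577.404, 249.981] pointing down, gripper open.
Joint ranges: [-150.9, 150.9], [-52.94, 120.26], [3.33, 152.33], [-74.26, 254.26], [0, 154.13], [-172.89, 172.89]. Speed limits (degrees/s): [127.2, 127.2, 159.86, 180, 180, 180].

## Interface

Orientations are given as a 3x3 rotation matrix whose columns are the frame's x, y, z axes.
In Python, from workcell import arm gives the robot as it stands. The module is installed in compiled form; this text tells all that it offers.
- The arm moves only by the shell command python3 -m creep 'ROWS' [OPENING] [FORCE]. ROWS is text: rows parted by semicolons, each of 6 numbers parted by spaces: the shift along the tool's x, y, z in mm, then the turn, a rotation vector about the tool's x, y, z in rad. In form: x y z ax ay az; .... A call has 1 to 20 rows; each row shifts and turns the commanded pose from where the row before left it, along the tool's axes as they then stand; what a row does not reach is not made up. A row lasts 1/10 s, in which the tool goes at most 50 mm and 8.59 degrees, less where a joint would pass 70% of its speed; a pose out of reach is approached as far as the arm can. A call is refused whole if a number of a shift passes 50 or a number of a turn 0.15, either way. A call with a gripper value outside its range is refused whole. OPENING is the closure, from 0 (fully open) to 1 (shut), set as the call begins (- or left out, the last holds). The fingers move at their own pace and stop on an object; FORCE is the grip in N (left out, the last holds). Time passes only in rows, so rows that do not move let the fingers close. It gives the time, the measured TCP pose, the force, the opening and the grip force at its end, in the units of the state.
- arm.get_obs(): the state, without advancing time (a new reading comes with each control period).
- arm.camera(name): name is "scene" or "top" or "wrist"; returns a dict with "image" (400x640x3 uint8, red, green, blue), "mtx" (3x3 intrinsics, pixels), "dist_coeffs" ([k1, k2, p1, p2, k3] as OpenCV has them; the pictures are not rectified), "pose" (4x4, takes a point from camera to world coordinates). Camera axes: x right, y down, z forward; pixel columns grow to the right and rows downward; lengths in mm; the calibration is good to about 2 mm. A picture is of the moment at which its call begins. There is no depth.
- arm.sign_off(): hands the job in; it is judged then, once.
Trained networks look in a picture, given as the dict that the camera call returned (one of the last four; its "shot" number tells which), for a name from the list of things; names that differ only in an ending like _2 or _b are one class to them, and where a whole thing is asked for, a point or a joint stands for the part that bears it (a point fixed in the world has none). Each returns a list of dicts, best first, with "conf" (0 to 1); they miss things now and then, are a little off and sometimes report something else, mostly with a low value. They report only what shows in the picture. A call takes as long as a camera call. They do not tell look-alikes from the thing itself.
- arm.search_frame(picture, label): "point" ([column, row] in pixels, amid what is visible of it).
- arm.tip_of(picture, label): "point" ([column, row] in pixels: a listed point, or the origin of a listed thing).
The state is a dict: "clock": time; "q": joint angles; "qvel": joint speeds; "joint_torque": joint torques, N m; "tcp_pos": TCP position; "tcp_rot": TCP orientation; "ft_force": force on the tool from outside, world axes, zero at the start; "wrist_torque": the same for the moment, N m; "opening": finger opening in mm; "gripper_force": force on a finger pad.
Only numpy, scipy, OpenCV 4.12 (cv2) and the standard library are available. Lean on these libraries where they do the work, as an engineer would, in place of code of your own. Each camera call takes 0.05 s, during which the arm holds its last target. There are 200 camera calls.

## Task

Make the press ready for the lino block on its run-out bed. First lay the aluminium angle straightedge flat on the bed with its thin working edge flush against the block's outer long edge (the one facing away from the press) along that edge's whole length, and let go of it. Then take the wheel by its crank handle, screw the platen down clockwise until it comes to its stop, back it off exactly two full turns from there, and finish still gripping the handle; leave the straightedge flush and the other things on the bench where they are.

Things in the scene. Friction and masses are not known exactly. Their poses are not given: they have to be found in the camera images.
- press: Cast-iron bench screw press, fixed. Origin on the bench under the screw axis; its y axis points from the run-out bed's outer end to the platen (bed runs out to -y). Foot 360 (x) x 200 (y) mm; columns 36 x 56 mm at x = +-155 mm carry a crosshead 346 x 64 mm, its top 188 mm up (bolt nuts 198 mm). Platen 240 x 160 mm hangs under the crosshead, on the screw axis.
- bed_mid (a point): Centre of the top of the press's steel bed, which is run out and fixed there: 240 (press x) x 220 (press y) x 12 mm, its top 50 mm above the bench, centre at press y = -225 mm. A small knob sticks out of its outer end, below the top.
- block: Lino block: 150 (x) x 100 (y) x 18 mm, wood with a carved lino face, stuck down on the bed, slightly askew. Origin at the centre of its underside (on the bed top). Its outer long edge is the face at its own y = -50 mm, facing away from the platen.
- straightedge: Loose aluminium angle straightedge, about 0.2 kg, 200 mm long (x), lying on the bench at the start. Origin at the centre of its underside. Flat leg 50 mm wide (y from -25 to +25 mm), 4 mm thick; along its back stands the upright leg, 8 mm thick (y from -25 to -17 mm), its top 28 mm above the underside: pinch it there. The working edge is the free edge of the flat leg at y = +25 mm.
- edge_near (a point): Point on the straightedge's working edge, 70 mm from its middle towards its own -x end, 2 mm above the underside.
- edge_far (a point): Point on the straightedge's working edge, 70 mm from its middle towards its own +x end, 2 mm above the underside.
- upright_mid (a point): Middle of the upright leg of the straightedge (own x = 0, y = -21 mm), 20 mm above its underside.
- wheel (a joint): Turn of the handwheel and screw about the vertical axis, rad: 0 = platen down on its firm stop, grows anticlockwise seen from above as the platen opens; 6.283 per turn, stops at 0 and 19.5; starts between 1.5 and 4.8. Screw, wheel and platen rise 6 mm a turn. It stays where it is left; friction about 0.12 N m (1.7 N at the handle).
- wheel_hub (a point): Top of the wheel's hub, on the screw axis, about 228 mm above the bench when closed; 16 mm above the wheel's plane. Wheel 162 mm across, rim 14 mm thick; nothing on it but the crank handle stands higher than the hub.
- handle_mid (a point): Crank handle: an upright revolving wooden grip, 24 mm diameter and 60 mm tall, on the wheel 72 mm from its axis; it turns freely on its pin, so the hand need not turn. This point is on its axis, 26 mm below its top and 37 mm above the top of the wheel boss that carries it (its z axis is up).
- handle: The same revolving grip; origin on its axis at its lower end, 34 mm below handle_mid.
- ink_jar: Ink jar with a black lid, 64 mm diameter, 65 mm tall, on the bench; leave alone. Origin under its centre.
- baren: Baren: grey-green disc of 110 mm diameter with a strap handle, 34 mm tall, on the bench; leave alone. Origin under its centre.
- brayer: Ink roller with a black rubber roll 100 mm long and a black handle, about 180 mm long, on the bench; leave alone. Origin under the roll.
- lino_cutter: Lino cutter with a wooden handle, about 130 mm long, 18 mm thick, on the bench; leave alone. Origin under its middle.
Not all that is in view belongs to the job. What is meant by the straightedge is not blue, and is the smaller of those in its own colour.

How it is judged (in metres and radians):
On the way, in this order (a step that is already met when the one before it is completed fails the run):
1. the straightedge lies flat on the bed, its working edge flush against the block's outer long edge, and has been let go (y of edge_near in the frame of block between -0.0525 and -0.047 m and y of edge_far in the frame of block between -0.0525 and -0.047 m and x of straightedge in the frame of block between -0.025 and 0.025 m and angle between straightedge's own z axis and vertical below 0.05 rad and z of straightedge in the frame of block between -0.004 and 0.004 m and contact force between the fingers and straightedge below 0.3 N and linear speed of straightedge below 0.02 m/s), for 0.3 s.
2. the wheel is closed down to its stop (value of joint wheel below 0.1 rad), for 0.1 s.
At the end, for the whole second after the job is handed in: The fingers grip the crank handle (over 4 N, TCP within 30 mm of its middle); the wheel rests two turns (12.57 +-0.2 rad) open from its stop; the straightedge lies flat, untouched, its working edge within 2.5 mm of the block's outer face and centred on it within 25 mm (all of step 1 and value of joint wheel between 12.366 and 12.766 rad and velocity of joint wheel between -0.1 and 0.1 rad/s and contact force between the fingers and handle above 4 N and distance between the grasp point and handle_mid below 0.03 m); the arm keeps its last pose, push and grip.
It fails at once if the ink jar is moved by more than 25 mm (distance of ink_jar from where it was at the start of the episode above 0.025 m).
It fails at once if the baren is moved by more than 25 mm (distance of baren from where it was at the start of the episode above 0.025 m).
It fails at once if the brayer is moved by more than 25 mm (distance of brayer from where it was at the start of the episode above 0.025 m).
It fails at once if the lino cutter is moved by more than 25 mm (distance of lino_cutter from where it was at the start of the episode above 0.025 m).
It also fails if it takes over 72 s, if anything falls off the work surface, if the arm or the gripper's body presses on something with over 40 N, if the wrist force passes 120 N, or if a joint passes its speed limit or range.

## Working session

There is one attempt and no reset: what is moved stays moved. The work goes in short steps, Python scripts to look and compute and a shell command to move; the robot and the scene stay as the last step left them, time stands still between calls to the robot, and variables do not carry over. Pictures are saved under pics/ and viewed, at most 11 in all, crops included, and the job is handed in when it is done.

```bash
mkdir -p pics; cat > h.py <<'E'
import numpy as np, cv2
from workcell import arm
def ray(c,p):
    u=cv2.undistortPoints(np.array([[p]],float),np.array(c["mtx"]),np.array(c["dist_coeffs"])).ravel()
    T=np.array(c["pose"]); return T[:3,3],T[:3,:3]@np.array([u[0],u[1],1.])
def atz(c,p,z):
    o,d=ray(c,p); return o+d*(z-o[2])/d[2]
def save(c,n): cv2.imwrite("pics/"+n+".png",c["image"][:,:,::-1])
def px(c,P):
    T=np.array(c["pose"]); P=np.atleast_2d(np.array(P,float)); Q=(P-T[:3,3])@T[:3,:3]
    return cv2.projectPoints(Q,np.zeros(3),np.zeros(3),np.array(c["mtx"]),np.array(c["dist_coeffs"]))[0].reshape(-1,2)
E
python3 - <<'E'
from h import *
np.set_printoptions(precision=1,suppress=True)
for n in("top","scene"):
    c=arm.camera(n); save(c,n+"1"); print(n,np.array(c["pose"]).round(2).tolist())
    for l,z in [("press",0),("bed_mid",50),("block",50),("straightedge",0),("edge_near",2),("edge_far",2),("upright_mid",20),("wheel_hub",234),("handle_mid",260),("ink_jar",0),("baren",0),("brayer",0),("lino_cutter",0)]:
        for r in arm.tip_of(c,l)[:3]: print(l,round(r["conf"],2),np.array(r["point"]),atz(c,r["point"],z))
print(arm.get_obs())
E
```

```text
top [[-0.01, -0.98, 0.17, 251.06], [-1.0, 0.01, -0.0, -8.07], [-0.0, -0.17, -0.98, 1514.31], [0.0, 0.0, 0.0, 1.0]]
press 0.79 [263.3 196.1] [532.8 223.    0. ]
bed_mid 0.89 [317.4 195.8] [522.1   6.4  50. ]
block 0.96 [311.5 192.4] [535.7  29.   50. ]
block 0.65 [239.4 199.6] [510.9 308.   50. ]
straightedge 0.78 [417.3 196.7] [ 522.8 -393.     0. ]
straightedge 0.7 [457.5 260.5] [ 266.9 -539.2    0. ]
straightedge 0.67 [384.9 253.3] [ 300.2 -253.9    0. ]
edge_near 0.95 [415.4 209.9] [ 469.2 -382.     2. ]
edge_near 0.81 [456.1 231.8] [ 379.4 -540.3    2. ]
edge_near 0.63 [389.5 268.4] [ 241.7 -269.3    2. ]
edge_far 0.79 [368.9 243.5] [ 339.1 -192.2    2. ]
edge_far 0.69 [477.3 276.7] [ 202.4 -613.5    2. ]
edge_far 0.66 [411.7 175.9] [ 608.  -374.5    2. ]
upright_mid 0.92 [449.6 262.3] [ 260.5 -500.6   20. ]
upright_mid 0.86 [424.  194.2] [ 528.9 -415.3   20. ]
upright_mid 0.61 [390.8 248.2] [ 318.7 -274.2   20. ]
wheel_hub 0.79 [252.2 184.3] [530.6 225.8 234. ]
handle_mid 0.59 [237.5 195.7] [486.9 269.3 260. ]
ink_jar 0.47 [405.7 156. ] [ 692.1 -355.     0. ]
ink_jar 0.28 [319.3
[... 1597 characters left out ...]
6.7 -393.4    0. ]
baren 0.73 [335.7 231.9] [519.3  69.4   0. ]
baren 0.54 [358.  145.7] [345.1 496.9   0. ]
brayer 0.57 [397. 167.] [535.  478.1   0. ]
brayer 0.17 [360.2 146.6] [355.3 497.3   0. ]
lino_cutter 0.69 [205.7 374.3] [ 505.4 -555.7    0. ]
{'clock': 1.4, 'q': array([67.4, 20.2, 93.6, -0. , 66.2, -0.1]), 'qvel': array([ 0. , -0.1,  0.1,  0.2, -0. , -0.1]), 'joint_torque': array([  0. , -60.5, -34.2,   0. ,   0. ,   0. ]), 'tcp_pos': array([239.2, 577.4, 250. ]), 'tcp_rot': array([[-0.9,  0.4, -0. ],
       [ 0.4,  0.9, -0. ],
       [-0. , -0. , -1. ]]), 'ft_force': array([-0.3, -0.1, -0.2]), 'wrist_torque': array([0., 0., 0.]), 'gripper_force': 0.0, 'opening': 85.33016473819332}
```

View images.

```bash
cd pics; python3 -c "
import cv2
a=cv2.imread('top1.png')[140:310,180:500];cv2.imwrite('t1.png',cv2.resize(a,(800,425),interpolation=2))"
```

```text
(no output)
```

View pics/t1.png

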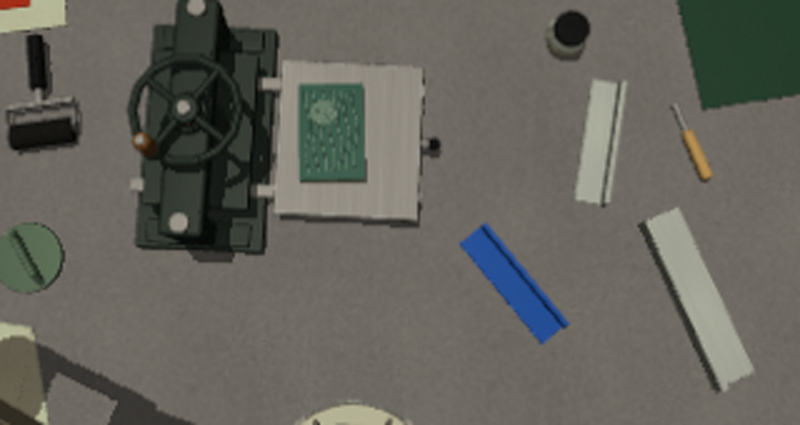

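View pics/scene1.png

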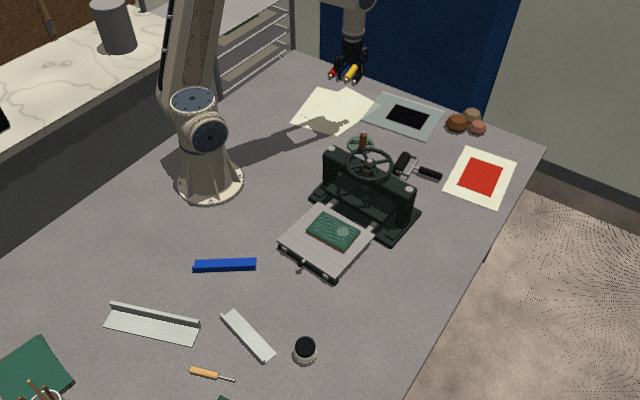

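The top view shows the small white angle, which is the target, at crop (600,140), with its upright on the side away from the press. The large white angle and the blue one are decoys. The block is at crop (332,132) and the handle at crop (145,145). Next I'll rise and look from above with the wrist camera.

```bash
python3 -m creep '0 0 -43 0 0 -0.131; 0 0 -43 0 0 -0.131; 0 0 -43 0 0 -0.131; -19 -39 0 0 0 0; -19 -39 0 0 0 0; -19 -39 0 0 0 0; -19 -39 0 0 0 0; -19 -39 0 0 0 0; -19 -39 0 0 0 0; -19 -39 0 0 0 0; -19 -39 0 0 0 0; -19 -39 0 0 0 0; -19 -39 0 0 0 0; -19 -39 0 0 0 0; -19 -39 0 0 0 0; -19 -39 0 0 0 0; -19 -39 0 0 0 0; 0 0 0 0 0 0'
python3 - <<'E'
from h import *
np.set_printoptions(precision=1,suppress=True)
c=arm.camera("wrist"); save(c,"w1"); o=arm.get_obs(); print(o["tcp_pos"],o["tcp_rot"].round(3),np.array(c["pose"]).round(3).tolist())
for l,z in [("bed_mid",50),("block",50),("wheel_hub",234),("handle_mid",260)]:
    for r in arm.tip_of(c,l)[:2]: print(l,round(r["conf"],2),np.array(r["point"]),atz(c,r["point"],z))
E
```

```text
clock: 3.2
tcp_pos: [506.9, 27.4, 378.9]
tcp_rot: [[-1.0, 0.004, 0.001], [0.004, 1.0, -0.002], [-0.001, -0.002, -1.0]]
ft_force: [-1.1, 0.5, -0.6]
opening: 85.3
gripper_force: 0.0
[506.   29.4 378.8] [[-1.  0. -0.]
 [ 0.  1. -0.]
 [ 0. -0. -1.]] [[0.004, 0.954, 0.301, 428.809], [1.0, -0.003, -0.003, 27.979], [-0.002, 0.301, -0.954, 502.733], [0.0, 0.0, 0.0, 1.0]]
block 0.95 [315.  174.7] [534.   24.4  50. ]
block 0.67 [ 58.4 206.7] [ 579.6 -349.3   50. ]
wheel_hub 0.89 [541.7 223.1] [534.6 222.8 234. ]
wheel_hub 0.68 [445.  169.8] [487.4 132.3 234. ]
handle_mid 0.93 [636.  171.2] [482.6 270.2 260. ]
handle_mid 0.16 [ 40.5 163.7] [ 475.6 -180.3  260. ]
```

View pics/w1.png

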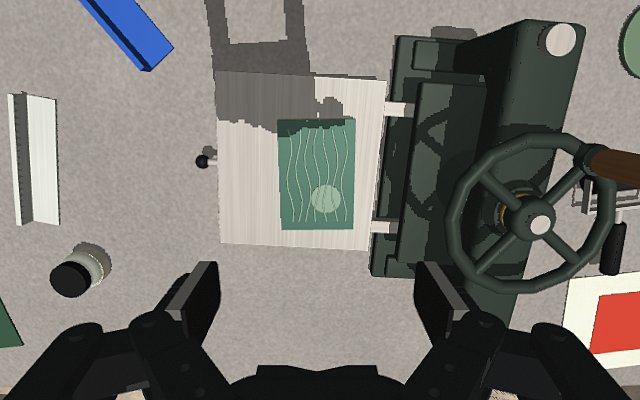

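The wrist view shows the block with its outer edge running about (278,121) to (282,230). The angle is at (35,158) with its upright on the left, and the handle is at (636,171). I'll fit the block now and move over the angle.

```bash
cat > blk.py <<'E'
from h import *
def fit(c,mask,z):
    k=cv2.findContours(mask.astype(np.uint8),0,cv2.CHAIN_APPROX_NONE)[0]; k=max(k,key=cv2.contourArea)
    P=np.array([atz(c,p,z)[:2] for p in k[:,0]],np.float32)
    r=cv2.minAreaRect(P); return r,cv2.boxPoints(r),k.reshape(-1,2)
E
python3 - <<'E'
from blk import *
c=arm.camera("wrist"); im=c["image"].astype(int); R,G,B=im[...,0],im[...,1],im[...,2]
m=(G>R*1.25)&(G>40)&(G>=B); w=np.zeros_like(m); w[105:245,260:370]=1
m=cv2.morphologyEx((m&w).astype(np.uint8),cv2.MORPH_CLOSE,np.ones((5,5)))
r,b,k=fit(c,m,68); print(r,b.round(1).tolist(),k.min(0),k.max(0))
P=[]
for row in range(132,224,4):
    xs=np.where(m[row])[0]; P.append(atz(c,(xs.min()-.5,row),68)[:2])
P=np.array(P); f=np.polyfit(P[:,0],P[:,1],1); print("outer edge slope deg",np.degrees(np.arctan(f[0])),"y at x=534",np.polyval(f,534),"res",np.std(P[:,1]-np.polyval(f,P[:,0])))
E
python3 -m creep '0 -43 0 0 0 0; 0 -43 0 0 0 0; 0 -43 0 0 0 0; 0 -43 0 0 0 0; 0 -43 0 0 0 0; 0 -43 0 0 0 0; 0 -43 10 0 0 0; 0 -43 40 0 0 0; 0 -43 40 0 0 0; 0 -43 40 0 0 0; 0 0 0 0 0 0'
python3 - <<'E'
from blk import *
np.set_printoptions(precision=1,suppress=True)
c=arm.camera("wrist"); save(c,"w2"); o=arm.get_obs(); print(o["tcp_pos"],o["tcp_rot"].round(3),o["q"])
for l,z in [("straightedge",0),("edge_near",2),("edge_far",2),("upright_mid",20)]:
    for r in arm.tip_of(c,l)[:2]: print(l,round(r["conf"],2),np.array(r["point"]),atz(c,r["point"],z))
E
```

```text
((532.3472290039062, 26.519001007080078), (148.66671752929688, 99.29782104492188), 0.19160707294940948) [[457.79998779296875, 75.9000015258789], [458.20001220703125, -23.399999618530273], [606.7999877929688, -22.899999618530273], [606.5, 76.4000015258789]] [273 121] [351 230]
outer edge slope deg 0.029749088128673416 y at x=534 -23.01606042670885 res 0.3738306313495123
clock: 4.6
tcp_pos: [503.6, -380.5, 261.4]
tcp_rot: [[-1.0, 0.001, -0.006], [0.001, 1.0, 0.003], [0.006, 0.003, -1.0]]
ft_force: [0.3, 0.7, 0.1]
opening: 85.5
gripper_force: 0.0
[ 504.5 -379.2  263.9] [[-1.  0. -0.]
 [ 0.  1.  0.]
 [ 0.  0. -1.]] [ -37.1   20.2   91.8   -0.    68.3 -127. ]
straightedge 0.65 [299.6 188.2] [ 529.6 -400.     0. ]
straightedge 0.57 [173.6 180.7] [ 520.  -549.4    0. ]
edge_near 0.91 [333.9 129.8] [ 461.1 -360.3    2. ]
edge_near 0.81 [172.3  49.6] [ 376.5 -532.9    2. ]
edge_far 0.95 [309. 242.] [ 598.2 -389.3    2. ]
upright_mid 0.97 [281.6 182.7] [ 517.8 -419.1   20. ]
```

View pics/w2.png

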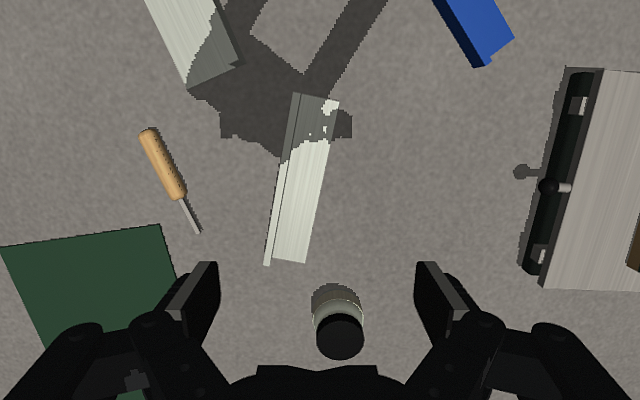

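The angle lies from (293,93)/(339,101) to (265,265)/(305,264), with its upright on the left and nothing near it except the jar at (338,325). I'll take an accurate yaw from its edges.

```bash
python3 - <<'E'
from blk import *
np.set_printoptions(precision=1,suppress=True)
c=arm.camera("wrist")
g=cv2.cvtColor(c["image"],cv2.COLOR_RGB2GRAY)
for p,z in [((339,101),4),((305,264),4),((293,93),28),((265,265),28),((270,265),28),((298,94),28)]: print(p,atz(c,p,z))
# subpixel right edge on lit part
P=[]
for r in range(160,255,5):
    s=g[r,295:345].astype(float); d=np.diff(cv2.GaussianBlur(s[None],(3,1),0)[0]); i=np.argmin(d); P.append(atz(c,(295+i+.5,r),4)[:2])
P=np.array(P); f=np.polyfit(P[:,0],P[:,1],1); print(np.degrees(np.arctan(f[0])),np.polyval(f,529.6),np.std(P[:,1]-np.polyval(f,P[:,0])))
E
```

```text
(339, 101) [ 434.8 -354.     4. ]
(305, 264) [ 636.9 -393.5    4. ]
(293, 93) [ 426.5 -403.4   28. ]
(265, 265) [ 625.6 -441.2   28. ]
(270, 265) [ 625.5 -435.1   28. ]
(298, 94) [ 427.5 -398.2   28. ]
-11.589985439640166 -375.72137223949 0.4251779506280573
```

```bash
python3 -m creep '-10 -20 0 0 0 0; -9.5 -20 0 0 0 0; 0 0 30 0 0 0.1; 0 0 40 0 0 0.1; 0 0 40 0 0 0; 0 0 30 0 0 0; 0 0 30 0 0 0; 0 0 0 0 0 0; 0 0 0 0 0 0' 0.5 40
python3 - <<'E'
from h import *
c=arm.camera("wrist"); save(c,"w3"); o=arm.get_obs(); print(o["tcp_pos"],o["tcp_rot"].round(3),o["opening"])
for r in arm.tip_of(c,"upright_mid")[:2]: print(r["conf"],r["point"],atz(c,r["point"],20))
E
```

```text
clock: 5.8
tcp_pos: [525.7, -419.0, 98.1]
tcp_rot: [[-0.98, 0.198, 0.001], [0.198, 0.98, -0.0], [-0.001, -0.0, -1.0]]
ft_force: [0.1, 0.1, 0.0]
opening: 42.6
gripper_force: 0.0
[ 526.18383036 -419.65025844   99.03561726] [[-0.98   0.198  0.002]
 [ 0.198  0.98  -0.002]
 [-0.002 -0.001 -1.   ]] 42.351154645748
0.97 [314.9, 213.9] [ 519.94948027 -419.33023708   20.        ]
```

View pics/w3.png

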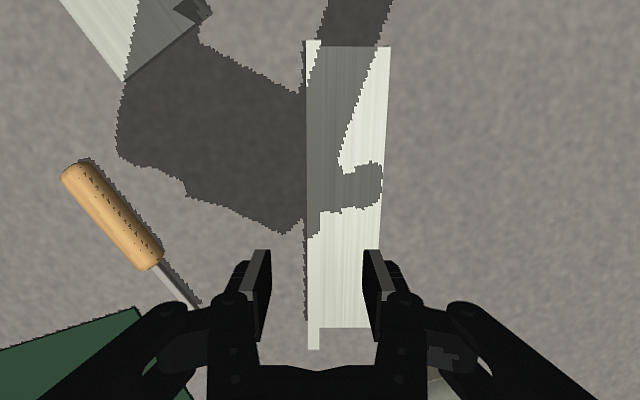

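The upright lies at column ~312, between the fingers and parallel to them. Now I'll lower and grip.

```bash
python3 - <<'E'
from h import *
c=arm.camera("wrist")
for p in [(311,40),(314,350),(303,40),(308,350)]: print(atz(c,p,28))
E
python3 -m creep '4 0 25 0 0 0; 0 0 25 0 0 0; 0 0 15 0 0 0; 0 0 6 0 0 0; 0 0 0 0 0 0; 0 0 0 0 0 0' -
python3 -m creep '0 0 0 0 0 0; 0 0 0 0 0 0; 0 0 0 0 0 0; 0 0 0 0 0 0; 0 0 0 0 0 0; 0 0 0 0 0 0' 1 40
```

```text
[ 421.61807994 -402.29020275   28.        ]
[ 619.82517412 -441.15775545   28.        ]
[ 420.76993956 -406.46667826   28.        ]
[ 618.98612527 -445.3704139    28.        ]
clock: 6.55
tcp_pos: [521.7, -419.1, 26.9]
tcp_rot: [[-0.98, 0.198, 0.001], [0.198, 0.98, -0.001], [-0.001, -0.001, -1.0]]
ft_force: [0.1, -0.3, 0.2]
opening: 42.6
gripper_force: 0.0
clock: 7.15
tcp_pos: [521.5, -419.0, 26.7]
tcp_rot: [[-0.98, 0.198, 0.001], [0.198, 0.98, -0.001], [-0.001, -0.001, -1.0]]
ft_force: [-0.9, -0.1, 6.6]
opening: 7.2
gripper_force: 40.1
```

```bash
python3 -m creep '0 0 -15 0 0 0; 0 0 -35 0 0 0; 0 0 -35 0 0 0; 0 0 -35 0 0 -0.1; 0 0 0 0 0 -0.1; -10 40 0 0 0 0; 0 40 0 0 0 0; 0 40 0 0 0 0; 0 40 0 0 0 0; 0 40 0 0 0 0; 0 40 0 0 0 0; 0 40 0 0 0 0; 0 40 0 0 0 0; 0 0 0 0 0 0; 0 0 0 0 0 0; 0 0 0 0 0 0'
python3 - <<'E'
from h import *
c=arm.camera("wrist"); save(c,"w4"); o=arm.get_obs(); print(o["tcp_pos"],o["tcp_rot"].round(4),o["opening"],o["ft_force"])
for l,z in [("edge_near",108),("edge_far",108),("block",50),("upright_mid",125)]:
    for r in arm.tip_of(c,l)[:2]: print(l,r["conf"],r["point"],atz(c,r["point"],z))
E
```

```text
clock: 8.75
tcp_pos: [531.1, -99.1, 146.2]
tcp_rot: [[-1.0, -0.0, 0.0], [-0.0, 1.0, -0.0], [-0.0, -0.0, -1.0]]
ft_force: [-0.8, -0.0, -2.6]
opening: 7.3
gripper_force: 39.6
[531.04942055 -99.42590245 146.13707287] [[-1.e+00  6.e-04  3.e-04]
 [ 6.e-04  1.e+00 -3.e-04]
 [-3.e-04 -3.e-04 -1.e+00]] 6.383798933717118 [-0.86441507 -0.49500457 -2.3481233 ]
edge_near 0.91 [421.2, 111.1] [459.96891516 -50.12669241 108.        ]
edge_far 0.47 [360.6, 259.9] [537.38534772 -75.57369234 108.        ]
block 0.61 [495.2, 211.1] [529.93265278  25.88604576  50.        ]
upright_mid 0.91 [316.9, 276.5] [537.55973958 -99.02955071 125.        ]
upright_mid 0.56 [425.6, 110.2] [458.85802549 -53.43096343 125.        ]
```

View pics/w4.png

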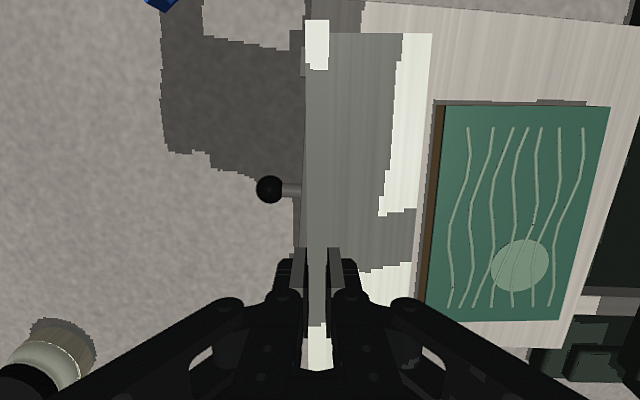

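The straightedge is held square, with its working edge at columns 430 to 415. The block's outer top edge is the green/brown border, about (445,105) to (428,307). I'll fit both edges.

```bash
python3 - <<'E'
from h import *
c=arm.camera("wrist"); im=c["image"].astype(int); R,G,B=im[...,0],im[...,1],im[...,2]
def ln(P,n):
    P=np.array(P); f=np.polyfit(P[:,0],P[:,1],1)
    ok=abs(P[:,1]-np.polyval(f,P[:,0]))<1; f=np.polyfit(P[ok,0],P[ok,1],1)
    print(n,"deg",np.degrees(np.arctan(f[0])).round(2),"y@533",np.polyval(f,533).round(2),ok.sum(),len(P),P[0],P[-1])
A=[];Bt=[];S=[]
for r in range(115,300,5):
    g=np.where((G-R)[r,400:640]>15)[0]
    A.append(atz(c,(400+g[0]-.5,r),68)[:2])
    b=np.where((R-B)[r,400:480]>25)[0]
    if len(b): Bt.append(atz(c,(400+b[0]-.5,r),50)[:2])
ln(A,"block top"); 
if len(Bt)>3: ln(Bt,"block bottom")
m=((G-R)>15).astype(np.uint8); m[:,:400]=0; k=max(cv2.findContours(m,0,1)[0],key=cv2.contourArea)
q=np.array([atz(c,p,68)[:2] for p in k[:,0]],np.float32); r=cv2.minAreaRect(q); print(r,cv2.boxPoints(r))
z=146.1-26.8+4
for p in [(432.5,34),(411.5,262)]: print(atz(c,p,z))
E
```

```text
block top deg 0.23 y@533 -23.97 37 37 [463.6561552  -24.37812679] [585.09445362 -23.80939309]
block bottom deg 0.38 y@533 -23.12 37 37 [464.65155267 -23.4936407 ] [596.85511428 -22.41530794]
((532.8910522460938, 26.22573471069336), (149.9669952392578, 100.45597839355469), 0.2968653738498688) [[457.64832   76.06454 ]
 [458.16882  -24.390087]
 [608.1338   -23.613068]
 [607.6133    76.84155 ]]
[429.11241126 -53.02247852 123.3       ]
[530.2165991  -53.24659147 123.3       ]
```

```bash
python3 -m creep '-2 23 0 0 0 -0.007; 0 0 25 0 0 0; 0 0 25 0 0 0; 0 0 12 0 0 0; 0 0 0 0 0 0; 0 0 3 0 0 0; 0 0 2 0 0 0; 0 0 1.5 0 0 0; 0 0 0 0 0 0; 0 0 0 0 0 0'
```

```text
clock: 10.05
tcp_pos: [533.1, -75.6, 77.7]
tcp_rot: [[-1.0, -0.007, 0.001], [-0.007, 1.0, -0.0], [-0.001, -0.0, -1.0]]
ft_force: [0.3, 0.6, -1.4]
opening: 7.0
gripper_force: 39.6
```

```bash
python3 -m creep '0 2 0.5 0 0 0; 0 2 0.3 0 0 0; 0 0 0 0 0 0'; python3 -m creep '0 1 0 0 0 0; 0 0.8 0 0 0 0; 0 0 0 0 0 0; 0 0 0 0 0 0'
```

```text
clock: 10.35
tcp_pos: [533.1, -71.4, 76.7]
tcp_rot: [[-1.0, -0.007, 0.0], [-0.007, 1.0, -0.0], [-0.0, -0.0, -1.0]]
ft_force: [-0.5, 0.3, 1.2]
opening: 7.1
gripper_force: 40.0
clock: 10.75
tcp_pos: [533.2, -69.7, 76.7]
tcp_rot: [[-1.0, -0.007, 0.001], [-0.007, 1.0, -0.0], [-0.001, -0.0, -1.0]]
ft_force: [0.1, -1.6, 2.9]
opening: 7.1
gripper_force: 40.3
```

```bash
python3 - <<'E'
from h import *
c=arm.camera("wrist"); save(c,"w5"); o=arm.get_obs(); print(o["tcp_pos"],o["tcp_rot"].round(4),o["ft_force"])
E
```

```text
[533.19204618 -69.75594928  76.72060304] [[-1.0e+00 -7.2e-03  6.0e-04]
 [-7.2e-03  1.0e+00  0.0e+00]
 [-6.0e-04 -0.0e+00 -1.0e+00]] [ 0.07545462 -0.46773851  3.74540996]
```

View pics/w5.png

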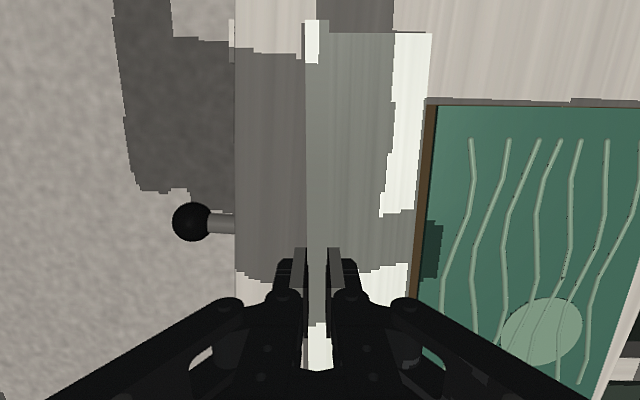

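The working edge is at the block's brown side, with at most about a pixel's gap at (425,104). I'll press it home gently.

```bash
python3 -m creep '0 0.7 0 0 0 0; 0 0 0 0 0 0'; python3 -m creep '0 0.7 0 0 0 0; 0 0 0 0 0 0'; python3 -m creep '0 0.7 0 0 0 0; 0 0 0 0 0 0'
```

```text
clock: 11.0
tcp_pos: [533.1, -69.3, 76.7]
tcp_rot: [[-1.0, -0.007, 0.0], [-0.007, 1.0, -0.0], [-0.0, -0.0, -1.0]]
ft_force: [-0.5, -4.2, 5.1]
opening: 7.2
gripper_force: 40.5
clock: 11.2
tcp_pos: [533.1, -69.3, 76.7]
tcp_rot: [[-1.0, -0.008, 0.001], [-0.008, 1.0, -0.001], [-0.0, -0.001, -1.0]]
ft_force: [0.1, -9.6, 3.6]
opening: 6.9
gripper_force: 40.6
clock: 11.4
tcp_pos: [533.1, -69.2, 76.8]
tcp_rot: [[-1.0, -0.008, 0.001], [-0.008, 1.0, -0.002], [-0.001, -0.002, -1.0]]
ft_force: [-1.1, -12.8, 5.3]
opening: 7.0
gripper_force: 40.7
```

```bash
python3 -m creep '0 -1.2 0 0 0 0; 0 0 0 0 0 0'; python3 -m creep '0 0 0 0 0 0; 0 0 0 0 0 0; 0 0 0 0 0 0; 0 0 0 0 0 0' 0.7; python3 -m creep '0 0 -15 0 0 0; 0 0 -40 0 0 0; 0 0 -40 0 0 0; 0 0 -40 0 0 0; 0 0 0 0 0 0; 0 0 0 0 0 0' 
python3 - <<'E'
from h import *
c=arm.camera("wrist"); save(c,"w6"); o=arm.get_obs(); print(o["tcp_pos"],o["ft_force"])
for l,z in [("edge_near",52),("edge_far",52),("block",50),("upright_mid",70),("wheel_hub",232),("handle_mid",270)]:
    for r in arm.tip_of(c,l)[:1]: print(l,r["conf"],r["point"],atz(c,r["point"],z))
E
```

```text
clock: 11.6
tcp_pos: [533.1, -69.3, 76.7]
tcp_rot: [[-1.0, -0.007, 0.0], [-0.007, 1.0, -0.0], [-0.0, -0.0, -1.0]]
ft_force: [-0.2, -5.1, 4.6]
opening: 7.5
gripper_force: 40.8
clock: 12.0
tcp_pos: [532.7, -68.6, 76.3]
tcp_rot: [[-1.0, -0.007, -0.001], [-0.007, 1.0, 0.0], [0.001, 0.0, -1.0]]
ft_force: [-0.0, 0.1, -0.1]
opening: 25.8
gripper_force: 0.0
clock: 12.6
tcp_pos: [533.3, -68.8, 212.2]
tcp_rot: [[-1.0, -0.007, 0.002], [-0.007, 1.0, -0.0], [-0.002, -0.0, -1.0]]
ft_force: [-0.6, 0.4, -0.1]
opening: 25.7
gripper_force: 0.0
[532.410951   -68.71123998 210.98913797] [-0.45563953 -0.24121613  0.51481136]
edge_far 0.7 [344.0, 187.3] [532.39121397 -44.92818634  52.        ]
block 0.66 [422.9, 186.7] [531.81713114  25.07257652  50.        ]
upright_mid 0.67 [314.7, 193.9] [533.31056983 -70.47873453  70.        ]
```

View pics/w6.png

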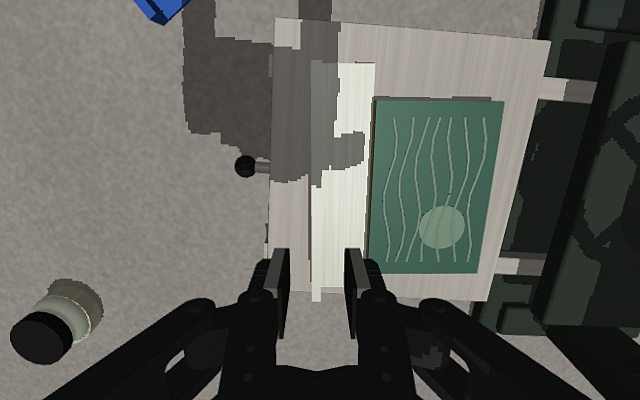

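The straightedge is flush along the whole block edge, around columns 370 to 375, and it has been released. Next is the wheel.

```bash
python3 -m creep '0 0 -45 0 0 0.007; 0 0 -45 0 0 0; 0 0 -45 0 0 0; 0 40 -35 0 0 0; 0 40 0 0 0 0; 0 40 0 0 0 0; 0 40 0 0 0 0; 0 40 0 0 0 0; 0 40 0 0 0 0; 0 40 0 0 0 0; 3 15 0 0 0 0; 0 0 0 0 0 0; 0 0 0 0 0 0' 0
python3 - <<'E'
from h import *
np.set_printoptions(precision=1,suppress=True)
c=arm.camera("wrist"); save(c,"w7"); o=arm.get_obs(); print(o["tcp_pos"],o["tcp_rot"].round(3))
t=arm.camera("top"); s=arm.camera("scene"); 
for n,C in (("w",c),("t",t),("s",s)):
  for l,z in [("wheel_hub",231),("handle_mid",262),("handle",228),("press",0)]:
    for r in arm.tip_of(C,l)[:2]: print(n,l,r["conf"],r["point"],atz(C,r["point"],z))
E
```

```text
clock: 14.25
tcp_pos: [529.7, 223.2, 379.0]
tcp_rot: [[-1.0, -0.001, -0.001], [-0.001, 1.0, -0.001], [0.001, -0.001, -1.0]]
ft_force: [0.5, -0.1, 0.9]
opening: 85.5
gripper_force: 0.0
[529.8 222.7 379.2] [[-1.  0. -0.]
 [ 0.  1. -0.]
 [ 0. -0. -1.]]
w wheel_hub 0.69 [319.5, 200.8] [537.2 225.4 231. ]
w handle_mid 0.91 [381.6, 136.2] [479.2 269.1 262. ]
w handle 0.67 [376.2, 132.1] [479.9 271.  228. ]
w handle 0.41 [317.9, 200.7] [538. 224. 228.]
w press 0.32 [382.1, 137.4] [510.9 319.8   0. ]
t wheel_hub 0.56 [252.2, 181.9] [539.6 226.5 231. ]
t press 0.57 [329.9, 195.0] [534. -43.   0.]
s wheel_hub 0.58 [367.0, 161.9] [537.7 209.2 231. ]
s handle_mid 0.51 [362.1, 141.4] [489. 254. 262.]
s handle 0.16 [306.9, 233.0] [ 550.  -139.5  228. ]
s press 0.72 [362.2, 209.6] [540.2 209.9   0. ]
s press 0.52 [342.1, 250.0] [579.5  17.1   0. ]
```

View pics/w7.png

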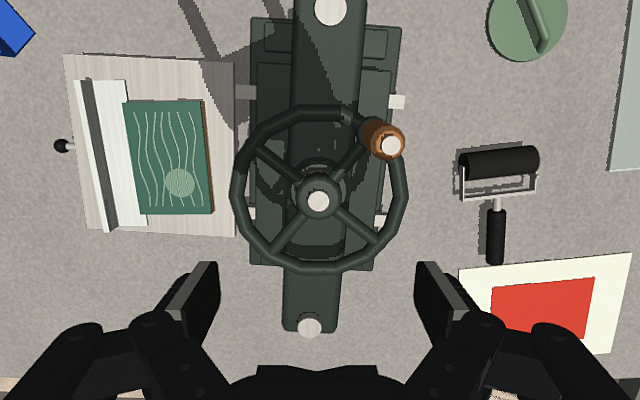

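The hub's top is at (317,201), the handle's top face at (391,146), and the rim spans columns 230 to 408.

```bash
python3 - <<'E'
from h import *
np.set_printoptions(precision=1,suppress=True)
c=arm.camera("wrist")
for p,z in [((317.5,201),231),((391,146),288),((391,146),284),((391,146),292),((381.6,136.2),262),((230,192),214),((408,192),214),((320,272),214),((320,105),214)]: print(p,z,atz(c,p,z))
E
```

```text
(317.5, 201) 231 [537.7 224.4 231. ]
(391, 146) 288 [482.8 271.4 288. ]
(391, 146) 284 [483.3 272.2 284. ]
(391, 146) 292 [482.2 270.5 292. ]
(381.6, 136.2) 262 [479.5 269.9 262. ]
(230, 192) 214 [534.7 145.9 214. ]
(408, 192) 214 [534.6 305.7 214. ]
(320, 272) 214 [615.3 227.  214. ]
(320, 105) 214 [459.5 226.5 214. ]
```

```bash
python3 -m creep '24 24 0 0 0 0; 24 24 0 0 0 0; 0 0 30 0 0 0; 0 0 30 0 0 0; 0 0 30 0 0 0; 0 0 25 0 0 0; 0 0 0 0 0 0; 0 0 0 0 0 0' 0.3
python3 - <<'E'
from h import *
c=arm.camera("wrist"); save(c,"w8"); o=arm.get_obs(); print(o["tcp_pos"],o["ft_force"],o["opening"])
for l in ("handle_mid",):
    for r in arm.tip_of(c,l)[:2]: print(l,r["conf"],r["point"],atz(c,r["point"],262))
E
```

```text
clock: 15.85
tcp_pos: [482.0, 271.8, 264.9]
tcp_rot: [[-1.0, -0.0, -0.0], [-0.0, 1.0, -0.0], [0.0, -0.0, -1.0]]
ft_force: [0.3, -0.2, 0.7]
opening: 59.8
gripper_force: 0.0
[482.46789334 272.13865043 265.7340174 ] [-0.68873659 -0.26045263  0.47685697] 59.67908833272251
handle_mid 0.76 [310.0, 279.0] [478.92963782 269.01363228 262.        ]
handle_mid 0.21 [30.3, 158.6] [426.60761945 159.84878743 262.        ]
```

View pics/w8.png

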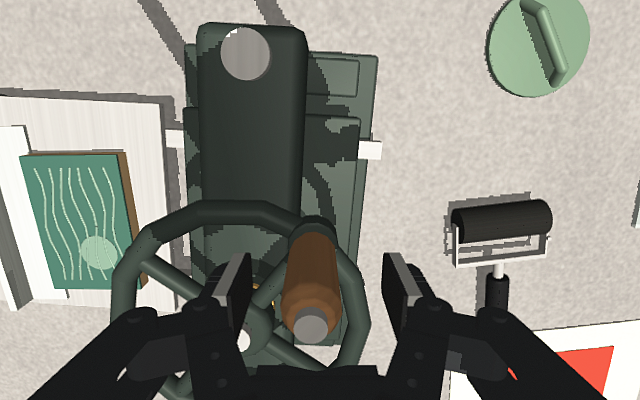

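The handle, at (312,290), stands between the fingers, about 2 mm to the left of centre. I'll nudge across and grip.

```bash
python3 -m creep '1.5 -2.5 2 0 0 0; 0 0 0 0 0 0; 0 0 0 0 0 0; 0 0 0 0 0 0; 0 0 0 0 0 0; 0 0 0 0 0 0' 1 40
```

```text
clock: 16.55
tcp_pos: [480.5, 269.5, 263.3]
tcp_rot: [[-1.0, -0.0, 0.001], [-0.0, 1.0, 0.001], [-0.001, 0.001, -1.0]]
ft_force: [-2.2, 1.0, 6.3]
opening: 22.6
gripper_force: 39.4
```

```bash
cat > plan.py <<'E'
import sys,numpy as np
cx,cy,r,a0,st,n=map(float,sys.argv[1:7]); x,y=map(float,sys.argv[7:9]); dz=6*st/360
out=[]
for i in range(1,int(n)+1):
    a=np.radians(a0+st*i); X,Y=cx+r*np.cos(a),cy+r*np.sin(a)
    out.append(f"{-(X-x):.1f} {Y-y:.1f} {-dz:.2f} 0 0 0"); x,y=X,Y
print("; ".join(out))
E
python3 plan.py 537 225 72 141.8 -12 6 480.5 269.5
```

```text
-10.4 10.8 0.20 0 0 0; -12.5 8.4 0.20 0 0 0; -14.0 5.6 0.20 0 0 0; -14.8 2.6 0.20 0 0 0; -15.0 -0.6 0.20 0 0 0; -14.6 -3.7 0.20 0 0 0
```

```bash
python3 -m creep '-10.4 10.8 0.2 0 0 0; -12.5 8.4 0.2 0 0 0; -14 5.6 0.2 0 0 0; 0 0 0 0 0 0'; python3 -m creep '-14.8 2.6 0.2 0 0 0; -15 -0.6 0.2 0 0 0; -14.6 -3.7 0.2 0 0 0; 0 0 0 0 0 0; 0 0 0 0 0 0'
```

```text
clock: 16.95
tcp_pos: [519.8, 294.5, 262.7]
tcp_rot: [[-1.0, -0.0, 0.004], [-0.0, 1.0, 0.0], [-0.004, 0.0, -1.0]]
ft_force: [3.3, -1.7, 5.8]
opening: 23.0
gripper_force: 40.8
clock: 17.45
tcp_pos: [562.8, 291.5, 262.1]
tcp_rot: [[-1.0, 0.0, 0.002], [0.0, 1.0, -0.001], [-0.002, -0.001, -1.0]]
ft_force: [0.5, -4.9, 6.5]
opening: 23.4
gripper_force: 40.8
```

```bash
cat > k.py <<'E'
from workcell import arm; import numpy as np, sys
o=arm.get_obs(); f=o["ft_force"]; p=o["tcp_pos"]; a=np.arctan2(p[1]-225,p[0]-537); t=np.array([-np.sin(a),np.cos(a)])
print("ang %.1f r %.1f z %.1f Ft %.1f Fr %.1f"%(np.degrees(a),np.hypot(p[0]-537,p[1]-225),p[2],f[:2]@t,f[:2]@[np.cos(a),np.sin(a)]))
sys.exit(f[:2]@t>14)
E
python3 k.py; python3 plan.py 537 225 72 69.8 -6 36 561.8 292.5 | tr ';' '\n'
```

```text
ang 68.8 r 71.3 z 262.1 Ft -2.2 Fr -4.4
-7.0 -2.9 0.10 0 0 0
 -6.6 -3.7 0.10 0 0 0
 -6.2 -4.3 0.10 0 0 0
 -5.7 -5.0 0.10 0 0 0
 -5.1 -5.5 0.10 0 0 0
 -4.5 -6.0 0.10 0 0 0
 -3.9 -6.5 0.10 0 0 0
 -3.2 -6.8 0.10 0 0 0
 -2.4 -7.1 0.10 0 0 0
 -1.7 -7.3 0.10 0 0 0
 -0.9 -7.5 0.10 0 0 0
 -0.1 -7.5 0.10 0 0 0
 0.7 -7.5 0.10 0 0 0
 1.5 -7.4 0.10 0 0 0
 2.2 -7.2 0.10 0 0 0
 3.0 -6.9 0.10 0 0 0
 3.7 -6.6 0.10 0 0 0
 4.3 -6.2 0.10 0 0 0
 5.0 -5.7 0.10 0 0 0
 5.5 -5.1 0.10 0 0 0
 6.0 -4.5 0.10 0 0 0
 6.5 -3.9 0.10 0 0 0
 6.8 -3.2 0.10 0 0 0
 7.1 -2.4 0.10 0 0 0
 7.3 -1.7 0.10 0 0 0
 7.5 -0.9 0.10 0 0 0
 7.5 -0.1 0.10 0 0 0
 7.5 0.7 0.10 0 0 0
 7.4 1.5 0.10 0 0 0
 7.2 2.2 0.10 0 0 0
 6.9 3.0 0.10 0 0 0
 6.6 3.7 0.10 0 0 0
 6.2 4.3 0.10 0 0 0
 5.7 5.0 0.10 0 0 0
 5.1 5.5 0.10 0 0 0
 4.5 6.0 0.10 0 0 0False
```

```bash
sed -i 's/sys.exit(\(.*\))$/sys.exit(int(\1))/' k.py
python3 -m creep '-7 -2.9 0.1 0 0 0; 0 0 0 0 0 0' >/dev/null && python3 k.py && python3 -m creep '-6.6 -3.7 0.1 0 0 0; 0 0 0 0 0 0' >/dev/null && python3 k.py && python3 -m creep '-6.2 -4.3 0.1 0 0 0; 0 0 0 0 0 0' >/dev/null && python3 k.py && python3 -m creep '-5.7 -5 0.1 0 0 0; 0 0 0 0 0 0' >/dev/null && python3 k.py && python3 -m creep '-5.1 -5.5 0.1 0 0 0; 0 0 0 0 0 0' >/dev/null && python3 k.py && python3 -m creep '-4.5 -6 0.1 0 0 0; 0 0 0 0 0 0' >/dev/null && python3 k.py && python3 -m creep '-3.9 -6.5 0.1 0 0 0; 0 0 0 0 0 0' >/dev/null && python3 k.py && python3 -m creep '-3.2 -6.8 0.1 0 0 0; 0 0 0 0 0 0' >/dev/null && python3 k.py && python3 -m creep '-2.4 -7.1 0.1 0 0 0; 0 0 0 0 0 0' >/dev/null && python3 k.py && python3 -m creep '-1.7 -7.3 0.1 0 0 0; 0 0 0 0 0 0' >/dev/null && python3 k.py && python3 -m creep '-0.9 -7.5 0.1 0 0 0; 0 0 0 0 0 0' >/dev/null && python3 k.py && python3 -m creep '-0.1 -7.5 0.1 0 0 0; 0 0 0 0 0 0' >/dev/null && python3 k.py
```

```text
ang 62.9 r 71.3 z 262.0 Ft -1.8 Fr -3.9
ang 56.9 r 71.3 z 261.9 Ft -2.1 Fr -4.0
ang 50.9 r 71.3 z 261.8 Ft -2.9 Fr -4.6
ang 44.9 r 71.3 z 261.7 Ft -2.8 Fr -3.3
ang 38.9 r 71.3 z 261.6 Ft -3.0 Fr -5.0
ang 33.0 r 71.3 z 261.5 Ft -2.8 Fr -4.1
ang 27.0 r 71.3 z 261.4 Ft -2.5 Fr -4.1
ang 21.0 r 71.4 z 261.3 Ft -2.2 Fr -5.3
ang 15.1 r 71.4 z 261.2 Ft -2.0 Fr -4.7
ang 9.1 r 71.5 z 261.1 Ft -2.8 Fr -4.5
ang 3.2 r 71.5 z 261.0 Ft -2.7 Fr -3.7
ang -2.7 r 71.6 z 260.9 Ft -1.8 Fr -4.0
```

```bash

python3 -m creep '0.7 -7.5 0.1 0 0 0; 0 0 0 0 0 0' >/dev/null && python3 k.py && python3 -m creep '1.5 -7.4 0.1 0 0 0; 0 0 0 0 0 0' >/dev/null && python3 k.py && python3 -m creep '2.2 -7.2 0.1 0 0 0; 0 0 0 0 0 0' >/dev/null && python3 k.py && python3 -m creep '3 -6.9 0.1 0 0 0; 0 0 0 0 0 0' >/dev/null && python3 k.py && python3 -m creep '3.7 -6.6 0.1 0 0 0; 0 0 0 0 0 0' >/dev/null && python3 k.py && python3 -m creep '4.3 -6.2 0.1 0 0 0; 0 0 0 0 0 0' >/dev/null && python3 k.py && python3 -m creep '5 -5.7 0.1 0 0 0; 0 0 0 0 0 0' >/dev/null && python3 k.py && python3 -m creep '5.5 -5.1 0.1 0 0 0; 0 0 0 0 0 0' >/dev/null && python3 k.py && python3 -m creep '6 -4.5 0.1 0 0 0; 0 0 0 0 0 0' >/dev/null && python3 k.py && python3 -m creep '6.5 -3.9 0.1 0 0 0; 0 0 0 0 0 0' >/dev/null && python3 k.py && python3 -m creep '6.8 -3.2 0.1 0 0 0; 0 0 0 0 0 0' >/dev/null && python3 k.py && python3 -m creep '7.1 -2.4 0.1 0 0 0; 0 0 0 0 0 0' >/dev/null && python3 k.py && python3 -m creep '7.3 -1.7 0.1 0 0 0; 0 0 0 0 0 0' >/dev/null && python3 k.py && python3 -m creep '7.5 -0.9 0.1 0 0 0; 0 0 0 0 0 0' >/dev/null && python3 k.py
```

```text
ang -4.6 r 71.6 z 261.0 Ft 21.1 Fr -3.6
```

```bash
python3 -m creep '0 0 0 0 0 0; 0 0 0 0 0 0'; python3 k.py; python3 -m creep '0.4 -3 0 0 0 0; 0 0 0 0 0 0'; python3 k.py
```

```text
clock: 20.25
tcp_pos: [608.4, 219.4, 261.0]
tcp_rot: [[-1.0, -0.001, 0.002], [-0.001, 1.0, 0.008], [-0.002, 0.008, -1.0]]
ft_force: [-1.0, 20.1, 2.1]
opening: 22.9
gripper_force: 41.4
ang -4.5 r 71.6 z 261.0 Ft 20.0 Fr -2.5
clock: 20.45
tcp_pos: [608.3, 219.0, 261.0]
tcp_rot: [[-1.0, -0.001, 0.003], [-0.001, 1.0, 0.013], [-0.003, 0.013, -1.0]]
ft_force: [0.5, 31.2, -1.4]
opening: 22.9
gripper_force: 41.5
ang -4.8 r 71.6 z 261.0 Ft 31.1 Fr -2.1
```

The stop is confirmed: 31 N with no further travel, at handle angle about -4.2°. Now I'll back off two turns.

```bash
python3 plan.py 537 225 71.6 -4.2 15 24 608.4 219.8
```

```text
1.1 18.6 -0.25 0 0 0; 5.9 17.7 -0.25 0 0 0; 10.3 15.6 -0.25 0 0 0; 14.0 12.4 -0.25 0 0 0; 16.7 8.4 -0.25 0 0 0; 18.3 3.8 -0.25 0 0 0; 18.7 -1.1 -0.25 0 0 0; 17.7 -5.9 -0.25 0 0 0; 15.6 -10.3 -0.25 0 0 0; 12.4 -14.0 -0.25 0 0 0; 8.4 -16.7 -0.25 0 0 0; 3.8 -18.3 -0.25 0 0 0; -1.1 -18.7 -0.25 0 0 0; -5.9 -17.7 -0.25 0 0 0; -10.3 -15.6 -0.25 0 0 0; -14.0 -12.4 -0.25 0 0 0; -16.7 -8.4 -0.25 0 0 0; -18.3 -3.8 -0.25 0 0 0; -18.7 1.1 -0.25 0 0 0; -17.7 5.9 -0.25 0 0 0; -15.6 10.3 -0.25 0 0 0; -12.4 14.0 -0.25 0 0 0; -8.4 16.7 -0.25 0 0 0; -3.8 18.3 -0.25 0 0 0
```

```bash
python3 -m creep '-0.9 8 0 0 0 0; 0 0 0 0 0 0' >/dev/null; python3 k.py; python3 -m creep '1.1 18.6 -0.25 0 0 0; 5.9 17.7 -0.25 0 0 0; 10.3 15.6 -0.25 0 0 0; 14 12.4 -0.25 0 0 0; 16.7 8.4 -0.25 0 0 0; 18.3 3.8 -0.25 0 0 0; 0 0 0 0 0 0; 0 0 0 0 0 0'; python3 k.py
```

```text
ang -3.0 r 71.6 z 260.9 Ft 0.6 Fr -4.2
clock: 21.45
tcp_pos: [542.1, 296.2, 262.4]
tcp_rot: [[-1.0, -0.001, 0.001], [-0.001, 1.0, -0.0], [-0.001, -0.0, -1.0]]
ft_force: [-1.4, -1.2, 6.4]
opening: 22.9
gripper_force: 42.1
ang 85.9 r 71.4 z 262.4 Ft 1.3 Fr -1.3
```

```bash
python3 -m creep '18.7 -1.1 -0.25 0 0 0; 17.7 -5.9 -0.25 0 0 0; 15.6 -10.3 -0.25 0 0 0; 12.4 -14 -0.25 0 0 0; 8.4 -16.7 -0.25 0 0 0; 3.8 -18.3 -0.25 0 0 0; -1.1 -18.7 -0.25 0 0 0; -5.9 -17.7 -0.25 0 0 0; -10.3 -15.6 -0.25 0 0 0; 0 0 0 0 0 0' >/dev/null; python3 k.py; python3 -m creep '-14 -12.4 -0.25 0 0 0; -16.7 -8.4 -0.25 0 0 0; -18.3 -3.8 -0.25 0 0 0; -18.7 1.1 -0.25 0 0 0; -17.7 5.9 -0.25 0 0 0; -15.6 10.3 -0.25 0 0 0; -12.4 14 -0.25 0 0 0; -8.4 16.7 -0.25 0 0 0; -3.8 18.3 -0.25 0 0 0; 0 0 0 0 0 0; 0 0 0 0 0 0'; python3 k.py
```

```text
ang -137.4 r 72.7 z 264.6 Ft 0.6 Fr 7.2
clock: 23.55
tcp_pos: [608.5, 220.7, 266.9]
tcp_rot: [[-1.0, -0.001, -0.0], [-0.001, 1.0, 0.001], [0.0, 0.001, -1.0]]
ft_force: [-3.7, 0.3, 6.8]
opening: 22.7
gripper_force: 42.5
ang -3.4 r 71.6 z 266.9 Ft 0.1 Fr -3.7
```

One turn is done, at -3.4°. Now the second.

```bash
python3 -m creep '1.1 18.6 -0.25 0 0 0; 5.9 17.7 -0.25 0 0 0; 10.3 15.6 -0.25 0 0 0; 14 12.4 -0.25 0 0 0; 16.7 8.4 -0.25 0 0 0; 18.3 3.8 -0.25 0 0 0; 18.7 -1.1 -0.25 0 0 0; 17.7 -5.9 -0.25 0 0 0; 15.6 -10.3 -0.25 0 0 0; 12.4 -14 -0.25 0 0 0; 8.4 -16.7 -0.25 0 0 0; 3.8 -18.3 -0.25 0 0 0; 0 0 0 0 0 0' >/dev/null; python3 k.py; python3 -m creep '-1.1 -18.7 -0.25 0 0 0; -5.9 -17.7 -0.25 0 0 0; -10.3 -15.6 -0.25 0 0 0; -14 -12.4 -0.25 0 0 0; -16.7 -8.4 -0.25 0 0 0; -18.3 -3.8 -0.25 0 0 0; -18.7 1.1 -0.25 0 0 0; -17.7 5.9 -0.25 0 0 0; -15.6 10.3 -0.25 0 0 0; -12.4 14 -0.25 0 0 0; -8.4 16.7 -0.25 0 0 0; -3.8 18.3 -0.25 0 0 0; 0 0 0 0 0 0; 0 0 0 0 0 0; 0 0 0 0 0 0'; python3 k.py
python3 - <<'E'
from h import *
c=arm.camera("wrist"); t=arm.camera("top"); s=arm.camera("scene")
a=np.vstack([c["image"][:,:,::-1][:,:480],]); b=cv2.resize(t["image"][140:310,180:500,::-1],(320,170)); d=s["image"][60:290,200:520,::-1]
v=np.zeros((400,800,3),np.uint8); v[:,:480]=a; v[:170,480:]=b; v[170:400,480:]=d; cv2.imwrite("pics/fin.png",v)
E
```

```text
ang 177.3 r 72.4 z 269.9 Ft 0.9 Fr 6.6
clock: 26.35
tcp_pos: [608.4, 220.2, 272.9]
tcp_rot: [[-1.0, -0.001, -0.0], [-0.001, 1.0, 0.001], [0.0, 0.001, -1.0]]
ft_force: [-3.8, 1.4, 8.1]
opening: 23.1
gripper_force: 42.5
ang -3.8 r 71.6 z 272.9 Ft 1.1 Fr -3.9
```

View pics/fin.png

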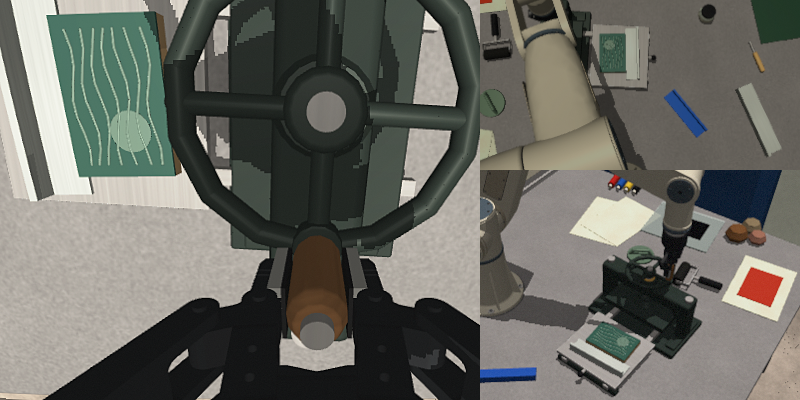

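The handle is gripped at (318,290), the straightedge is still flush, and the other things are where they were. I'm handing it in.

```bash
python3 -c "
from workcell import arm; print(arm.sign_off())"
```

```text
the job is handed in; nothing more can be done
None
```

I laid the straightedge flush against the block and let it go, screwed the wheel down to its stop, backed it off two full turns and handed the job in still gripping the handle; no verdict came back.

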